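# Uncover the grommet tub and dock the loaded tray

## Robot

A 7-joint arm with a two-finger parallel gripper is mounted at the origin on the work surface. World frame = base frame: x ahead of the robot, y to its left, z up, the work surface at z = 0. Lengths are in m, angles in rad, forces in N, time in s.
With the tool pointing down it reaches from about 0.4 to 0.9 m from the base axis. Payload 5.6 kg.
Tool frame: the origin (TCP) lies midway between the tips of the shut fingers; the grasp point (between the pads) lies 19 mm behind it; z points along the fingers, y is the line along which they close (so a half turn about z gives the same grasp; the last joint's range is limited). The gripper opens to 92 mm and grips with 3 to 60 N. Pads are 20 mm wide; open, the fingers measure 128 mm over their backs; the gripper's body (75 mm by 189 mm) begins 69 mm behind the grasp point.
Start: joints at [1.083, 0.468, -0.012, 1.603, 0.006, 1.071, -0.056], TCP at [0.28, -0.587, 0.215] pointing down, gripper open.
Joint ranges: [-2.53, 2.53], [-0.31, 2.02], [-1.57, 1.55], [0.28, 2.44], [-1.29, 4.43], [0.15, 1.84], [-2.92, 2.92]. Speed limits (rad/s): [2.57, 2.57, 3.14, 3.14, 3.14, 3.14, 3.14].

## Interface

Orientations are given as a unit quaternion [w, x, y, z].
In Python, from rig import manip, eyes, order, finder gives the robot as it stands.
- The arm moves only by the shell command python3 -m handwheel 'ROWS' [FORCE]. ROWS is JSON, a list of rows, each an object with "turn": the turn, a rotation vector about the tool's x, y, z in units of 5 degrees (1.0 is 5 degrees), a list of three; "linear": the shift along the tool's x, y, z in units of 40 mm (1.0 is 40 mm), a list of three; "gripper": the opening, from 0 (shut) to 1 (fully open). In form: [{"turn": [rx, ry, rz], "linear": [x, y, z], "gripper": gripper}, ...]. A call has 1 to 20 rows; each row shifts and turns the commanded pose from where the row before left it, along the tool's axes as they then stand; what a row does not reach is not made up. A row lasts 1/8 s, in which the tool goes at most 62.5 mm and 10.7 degrees, less where a joint would pass 70% of its speed; a pose out of reach is approached as far as the arm can. A call is refused whole if a number of a shift passes 1 or a number of a turn 1, either way. A call with a gripper value outside its range is refused whole. The fingers move at their own pace and stop on an object; FORCE is the grip in N (left out, the last holds). Time passes only in rows, so rows that do not move let the fingers close. It gives the time, the measured TCP pose, the force, the opening and the grip force at its end, in the units of the state.
- manip.state(): the state, without advancing time (a new reading comes with each control period).
- eyes.read_camera(name): name is "scene" or "side" or "wrist"; returns the picture (400x640x3 uint8, red, green, blue); there is no depth.
- eyes.camera_model(name): a dict with "intrinsics" (3x3 intrinsics, pixels), "rvec" (rotation vector, rad) and "tvec" (3), from world to camera coordinates, as OpenCV has them; the wrist camera has in their place "mount" (4x4, takes a point from camera to tool coordinates, whose origin is the TCP and whose axes are the flange's). Camera axes: x right, y down, z forward; pixel columns grow to the right and rows downward; lengths in m; the calibration is good to about 2 mm. The wrist camera is an equidistant fisheye: a pixel r from the principal point sees the ray r / f radians off the axis. A picture is of the moment at which its call begins: read the wrist's pose just before it. camera_model takes no time and is no camera call.
- order.finish_job(): hands the job in; it is judged then, once.
Trained networks look in the newest picture that a camera, given by its name, has taken for a name from the list of things; names that differ only in an ending like _2 or _b are one class to them, and where a whole thing is asked for, a point or a joint stands for the part that bears it (a point fixed in the world has none). Each returns a list of dicts, best first, with "p" (0 to 1); they miss things now and then, are a little off and sometimes report something else, mostly with a low value. They report only what shows in the picture. A call takes as long as a camera call. They do not tell look-alikes from the thing itself.
- finder.boxes_of(thing, camera): "bbox" ([left, top, right, bottom] as shares, 0 to 1, of the picture: columns of its width, rows of its height, round what is visible of it).
The state is a dict: "time_s": time; "q": joint angles; "joint_vel": joint speeds; "joint_efforts": joint torques, N m; "ee_pos": TCP position; "tool_rot": TCP orientation; "contact_force": force on the tool from outside, world axes, zero at the start; "wrist_torque": the same for the moment, N m; "width": finger opening in m; "grasp_force": force on a finger pad.
Only numpy, scipy, OpenCV 4.12 (cv2) and the standard library are available. Lean on these libraries where they do the work, as an engineer would, in place of code of your own. Each camera call takes 0.05 s, during which the arm holds its last target. There are 200 camera calls.

## Task

Get the next tray of grommets ready beside the eyelet press: first lift the blue lid off the tub by its white knob and set it down, knob up, in the middle of the round cork mat. Then take the tray by its black handle and slide it, tub end first, under the lips of the two guides of the dock until it is fully home against the rear stop, with the tub and the die block still upright in their places in the tray. Do not drop anything, and leave the other things on the table alone.

Things in the scene. Friction and masses are not known exactly. Their poses are not given: they have to be found in the camera images.
- dock: Fixed tray dock on the table: grey base plate 240 (x) x 170 (y) x 8 thick with two blue guides capped by aluminium lips. Origin: centre of the plate's underside; +x: the way the tray slides in; z up. Guides run from x -25 to 110, inner faces at y +-62.5; lips reach in to y +-54, at z 20 to 25. Rear stop face at x 110. Tray fully home: its origin at x 20, y 0, z 8 here.
- dock_mouth (a point): Point on the dock plate's top face (z 8 in the dock), midway between the front ends of the guides (dock x -25). Towards -x lies the bare apron (95 long, to dock x -120) on which the tray's leading half can be laid; blue flared cheeks (dock x -76 to -23, top z 26) narrow from 153 wide at their front to 125 here.
- tray: Loose aluminium tray 180 (x) x 120 (y), plate 6 thick, bare edges 12 wide along both sides (these run under the lips); inside them low rims up to y +-48, z 18. Origin: centre of its underside, z up. Tub in the +x half (centre at x 51), die block in the -x half (x -45), handle in the middle. About 0.65 kg loaded. Starts on the table left or right of the dock.
- tray_handle (a point): Centre of the tray handle's black grip bar, 81 above the tray's underside: bar 14 thick along tray x, 60 long along tray y, 22 tall (70 to 92 above the underside), on an aluminium post 10 x 24. Axes as the tray's.
- tub: Loose grey round tub holding brass grommets, 64 across, 46 tall, open on top once the lid is off, standing on the tray's floor. Origin: centre of its underside.
- lid: Loose blue lid lying on the tub: plug 52 across and 5 deep that drops in the tub's mouth (inner diameter 56), disc 68 across and 6 thick above it, then a stem and a white knob; 48 tall in all. Origin: centre of the plug's underside, z up; standing on a flat surface it rests on the plug.
- lid_knob (a point): Centre of the lid's white knob, 37 above the lid's origin: cylinder 26 across, 22 tall (26 to 48 above the lid's origin), on a stem 14 across.
- dies: Loose die block riding in the tray: black block 60 x 76 x 22 with two steel dies 24 across on it, 36 tall in all. Origin: centre of its underside.
- mat: Fixed round cork mat, 130 across, 4 thick, on the side of the dock where the tray is not. Origin: centre of its underside.
- glue: Bystander, to be left alone: white glue bottle with yellow label and orange cap, 52 across, 130 tall (mm). Origin on its underside.
- dish: Bystander, to be left alone: shallow grey bowl, 100 across, 30 tall (mm). Origin on its underside.
- carton: Bystander, to be left alone: teal carton, 70 x 100 x 60 tall (mm). Origin on its underside.
- awl: Bystander, to be left alone: hand tool with a magenta handle, 170 long, lying flat (mm). Origin on its underside.
- mug: Bystander, to be left alone: blue mug, 80 across, 95 tall (mm). Origin on its underside.
- spool: Bystander, to be left alone: red spool, 70 across, 50 tall (mm). Origin on its underside.
- mallet: Bystander, to be left alone: hammer with a wooden handle, lying flat (mm). Origin on its underside.
There are look-alikes about, which are no part of the job. There is more than one size of the tray; the one meant has the size given above.

How it is judged:
On the way, in this order (a step that is already met when the one before it is completed fails the run):
1. the lid stands knob up on the cork mat, let go (horizontal distance between lid and mat below 0.035 m and z of lid in the frame of mat below 0.01 m and angle between lid's own z axis and vertical below 0.1 rad and linear speed of lid below 0.02 m/s and contact force between the fingers and lid below 0.1 N), for 0.2 s.
2. the tray is fully home in the dock, tub end first (x of tray in the frame of dock above 0.013 m and y of tray in the frame of dock between -0.006 and 0.006 m and z of tray in the frame of dock below 0.0125 m and angle between the x axis of tray and the x axis of dock, either way round below 0.06 rad and x of tub in the frame of dock above 0.05 m and angle between tray's own z axis and vertical below 0.06 rad and linear speed of tray below 0.02 m/s), for 0.2 s.
At the end, for the whole second after the job is handed in: Tray under the dock's lips, tub end first, within 7 mm of the rear stop, 6 mm of the centre line, 0.06 rad of straight, level, at rest; tub and die block upright in the tray within 12 mm of their places; lid upright on the cork mat within 35 mm of its centre, at rest (all of step 2 and x of tub in the frame of tray between 0.039 and 0.063 m and y of tub in the frame of tray between -0.012 and 0.012 m and z of each of tub, dies in the frame of tray below 0.01 m and angle between each of tub, dies, lid's own z axis and vertical below 0.1 rad and x of dies in the frame of tray between -0.057 and -0.033 m and y of dies in the frame of tray between -0.012 and 0.012 m and horizontal distance between lid and mat below 0.035 m and z of lid in the frame of mat below 0.01 m and linear speed of lid below 0.02 m/s); the robot touches nothing.
It fails at once if the tub was tipped by more than 0.4 rad (angle between tub's own z axis and vertical above 0.4 rad).
It fails at once if the lid was dropped (faster than 0.6 m/s while not held) (linear speed of lid above 0.6 m/s and contact force between the fingers and lid below 0.05 N).
It fails at once if the tray was dropped (faster than 0.6 m/s while not held) (linear speed of tray above 0.6 m/s and contact force between the fingers and tray below 0.05 N).
It fails at once if another thing on the table was moved by more than 30 mm (distance of any of glue, dish, carton, awl, mug, spool, mallet from where it was at the start of the episode above 0.03 m).
It also fails if it takes over 72 s, if anything falls off the work surface, if the arm or the gripper's body presses on something with over 40 N, if the wrist force passes 120 N, or if a joint passes its speed limit or range.

## Working session

There is one attempt and no reset: what is moved stays moved. The work goes in short steps, Python scripts to look and compute and a shell command to move; the robot and the scene stay as the last step left them, time stands still between calls to the robot, and variables do not carry over. Pictures are saved under pics/ and viewed, at most 11 in all, crops included, and the job is handed in when it is done.

```bash
ls; mkdir -p pics
python3 - <<'E'
from rig import manip, eyes, order, finder
import cv2,numpy as np
s=manip.state();print(s)
for c in ("scene","side"):
    im=eyes.read_camera(c); cv2.imwrite(f"pics/{c}0.png",im[:,:,::-1])
    m=eyes.camera_model(c);print(c,m)
    for t in ("tray","lid_knob","tray_handle","dock","mat","lid"):
        for b in finder.boxes_of(t,c)[:4]: 
            print(t,round(b["p"],2),(np.array(b["bbox"])*[640,400,640,400]).round(0))
print(eyes.camera_model("wrist"))
E
```

```text
pics
{'time_s': 0.0, 'q': array([ 1.08301084,  0.46836373, -0.01158412,  1.60359391,  0.00599091,
        1.07138625, -0.05631846]), 'joint_vel': array([ 2.39418638e-04,  3.09167018e-04,  1.83916907e-03, -8.21745414e-04,
       -4.56800588e-04, -2.57435200e-04,  9.54331596e-05]), 'joint_efforts': array([-5.75609411e-04, -5.20559084e+01, -1.22580130e-02, -2.43742257e+01,
       -5.65494876e-02,  1.72806083e-02,  1.76106787e-04]), 'ee_pos': array([ 0.27935807, -0.58628123,  0.21366136]), 'tool_rot': array([-8.21808735e-04,  9.75383557e-01,  2.20513445e-01, -2.48116646e-04]), 'contact_force': array([-0.01940634,  0.19501379,  0.27353733]), 'wrist_torque': array([-0.03262064, -0.02285301,  0.03185927]), 'grasp_force': 0.0, 'width': 0.09194440125602084}
scene {'intrinsics': array([[362.81888222,   0.        , 323.10164194],
       [  0.        , 362.81888222, 197.34238932],
       [  0.        ,   0.        ,   1.        ]]), 'rvec': array([ 2.21092199,  0.88901481, -0.3722716 ]), 'tvec': array([-0.31802298, -0.18029127,  1.47452483])}
tray 0.98 [360. 156. 414. 200.]
tray 0.84 [293. 108. 
[... 862 characters left out ...]
9 [245. 181. 322. 229.]
dock 0.33 [278. 116. 298. 143.]
mat 0.66 [247. 186. 321. 230.]
mat 0.56 [308. 146. 339. 168.]
lid 0.54 [256. 256. 277. 270.]
lid 0.28 [250. 250. 311. 291.]
{'intrinsics': array([[309.70691629,   0.        , 320.23951671],
       [  0.        , 309.70691629, 196.40326184],
       [  0.        ,   0.        ,   1.        ]]), 'mount': array([[ 1.73285655e-04, -9.64055492e-01, -2.65700918e-01,
         7.47742241e-02],
       [ 9.99999941e-01,  2.46283049e-04, -2.41417616e-04,
        -3.38598479e-04],
       [ 2.98177611e-04, -2.65700861e-01,  9.64055478e-01,
        -1.70082878e-01],
       [ 0.00000000e+00,  0.00000000e+00,  0.00000000e+00,
         1.00000000e+00]])}
```

```bash
cat > h.py <<'E'
from rig import manip, eyes, order, finder
import cv2,numpy as np
from scipy.spatial.transform import Rotation as R
def P(c):
    m=eyes.camera_model(c);return m["intrinsics"],R.from_rotvec(m["rvec"]).as_matrix(),np.array(m["tvec"])
def proj(c,X):
    K,r,t=P(c);x=(np.atleast_2d(X)@r.T+t)@K.T;return x[:,:2]/x[:,2:]
def ray(c,uv):
    K,r,t=P(c);d=r.T@np.linalg.solve(K,[*uv,1]);return -r.T@t,d/np.linalg.norm(d)
def onz(c,uv,z):
    o,d=ray(c,uv);return o+d*(z-o[2])/d[2]
def toolR(s=None):
    s=s or manip.state();return R.from_quat(s["tool_rot"],scalar_first=True).as_matrix()
def wray(uv,s):
    m=eyes.camera_model("wrist");K=m["intrinsics"];M=m["mount"]
    a=(np.array(uv)-K[:2,2])/K[0,0];th=np.hypot(*a);d=np.r_[a/th*np.sin(th),np.cos(th)]
    r=toolR(s);return r@M[:3,3]+s["ee_pos"],r@M[:3,:3]@d
def wonz(uv,z,s):
    o,d=wray(uv,s);return o+d*(z-o[2])/d[2]
def wproj(X,s):
    m=eyes.camera_model("wrist");K=m["intrinsics"];M=m["mount"]
    p=(np.atleast_2d(X)-s["ee_pos"])@toolR(s);p=(p-M[:3,3])@M[:3,:3]
    th=np.arctan2(np.hypot(p[:,0],p[:,1]),p[:,2]);ph=np.arctan2(p[:,1],p[:,0])
    return K[:2,2]+K[0,0]*th[:,None]*np.c_[np.cos(ph),np.sin(ph)]
def tri(rays):
    A=0;b=0
    for o,d in rays:
        d=d/np.linalg.norm(d);m=np.eye(3)-np.outer(d,d);A=A+m;b=b+m@o
    return np.linalg.solve(A,b)
E
python3 - <<'E'
import cv2,numpy as np
a=cv2.imread("pics/scene0.png")[90:310,230:450];b=cv2.imread("pics/side0.png")[130:370,220:440]
a=cv2.resize(a,(396,396)) ; b=cv2.resize(b,(396,432))
c=np.zeros((432,800,3),np.uint8);c[:396,:396]=a;c[:,404:]=b;cv2.imwrite("pics/v1.png",c)
E
```

```text
(no output)
```

View pics/scene0.png

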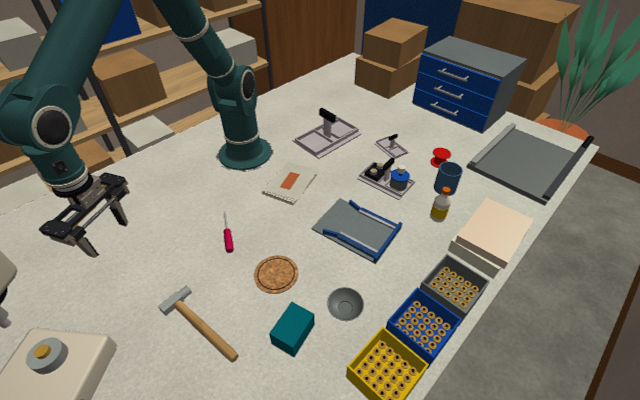

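View pics/side0.png

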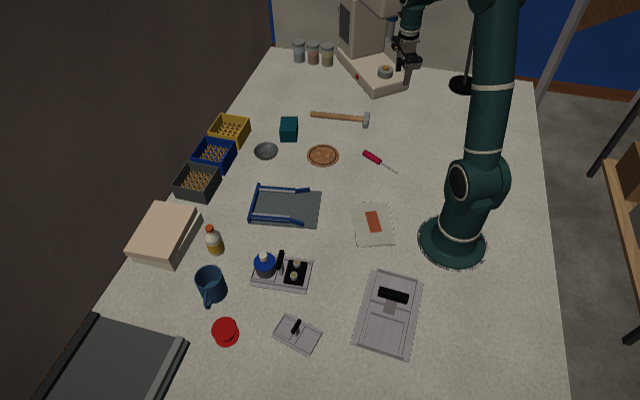

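View pics/v1.png

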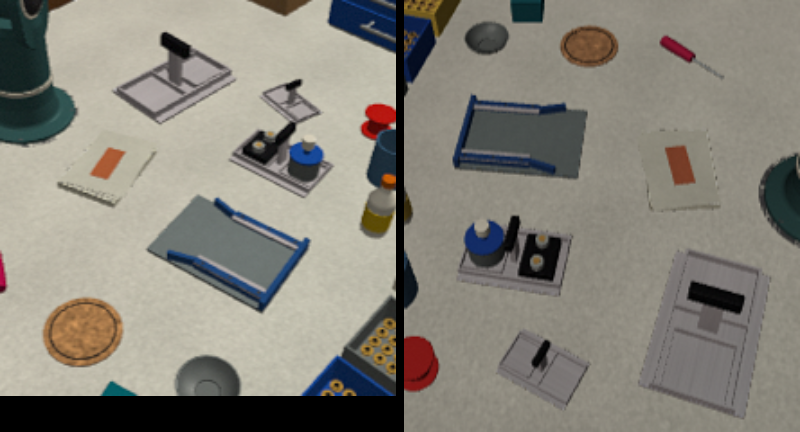

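Pictures show: the loaded tray with the blue lid at scene (387,178) / side (281,272); the look-alikes are the large empty tray, scene (327,132), and the small empty tray, scene (392,147). The dock is at scene (358,228), with its open end towards the robot, and the mat at scene (276,274). I choose the loaded tray.

Run:
```python
from h import *
a=lambda x,y:(x/1.8+230,y/1.8+90)
b=lambda x,y:((x-404)/1.8+220,y/1.8+130)
for n,p,q in [("knob c",a(309,142),b(482,227)),("handle c",a(285,131),b(513,234)),("mat",a(83,332),b(589,45)),
 ("plate corner L(far mouth)",a(148,248),b(579,178)),("plate mouth other",a(198,198),b(588,109)),("rear stop corner",a(264,308),b(462,98)),("rear 2",a(309,242),b(456,168)),
 ("tray die corner",a(230,157),b(572,229)),("tray die corner2",a(258,126),b(562,293)),("tray tub corner",a(333,165),b(459,283)),("tray tub c2",a(297,194),b(468,222))]:
    r=[ray("scene",p),ray("side",q)];X=tri(r)
    print(n,X.round(4),(proj("scene",X)-p).round(1),(proj("side",X)-q).round(1))
```

```text
knob c [0.5657 0.2667 0.0839] [[-0.3 -0. ]] [[-0.3  0.1]]
handle c [0.5108 0.2646 0.0815] [[-0.1 -0. ]] [[-0.1  0. ]]
mat [ 5.297e-01 -2.921e-01  1.000e-04] [[-0.2 -0.1]] [[-0.1  0. ]]
plate corner L(far mouth) [ 0.4483 -0.0214 -0.0979] [[8.3 2.3]] [[ 7.7 -3. ]]
plate mouth other [ 0.4858 -0.0111  0.0892] [[-9.3 -3.1]] [[-8.7  2.8]]
rear stop corner [ 0.7288 -0.0578  0.0191] [[3.1 0.6]] [[ 2.5 -0.5]]
rear 2 [0.686  0.1137 0.0105] [[-0.5 -0.1]] [[-0.5  0.1]]
tray die corner [0.4332 0.1903 0.0133] [[-0.7 -0.2]] [[-0.8  0.3]]
tray die corner2 [0.4131 0.313  0.0117] [[-0.1 -0. ]] [[-0.1  0. ]]
tray tub corner [ 0.5938  0.3342 -0.0032] [[-0.4 -0. ]] [[-0.5  0.1]]
tray tub c2 [0.6076 0.2123 0.0058] [[3.9 0.6]] [[ 4.1 -0.8]]
```

```bash
python3 -m handwheel '[{"turn":[0,0,1],"linear":[0,0,-0.6],"gripper":1},{"turn":[0,0,1],"linear":[0,0,-0.6],"gripper":1},{"turn":[0,0,1],"linear":[0,0,-0.6],"gripper":1},{"turn":[0,0,1],"linear":[0,0,-0.6],"gripper":1},{"turn":[0,0,0],"linear":[0.44,-1,0],"gripper":1},{"turn":[0,0,0],"linear":[0.44,-1,0],"gripper":1},{"turn":[0,0,0],"linear":[0.44,-1,0],"gripper":1},{"turn":[0,0,0],"linear":[0.44,-1,0],"gripper":1},{"turn":[0,0,0],"linear":[0.44,-1,0],"gripper":1},{"turn":[0,0,0],"linear":[0.44,-1,0],"gripper":1},{"turn":[0,0,0],"linear":[0.44,-1,0],"gripper":1},{"turn":[0,0,0],"linear":[0.44,-1,0],"gripper":1},{"turn":[0,0,0],"linear":[0.44,-1,0],"gripper":1},{"turn":[0,0,0],"linear":[0.44,-1,0],"gripper":1},{"turn":[0,0,0],"linear":[0.44,-1,0],"gripper":1},{"turn":[0,0,0],"linear":[0.44,-1,0],"gripper":1},{"turn":[0,0,0],"linear":[0.44,-1,0],"gripper":1},{"turn":[0,0,0],"linear":[0.44,-1,0],"gripper":1},{"turn":[0,0,0],"linear":[0.44,-1,0],"gripper":1},{"turn":[0,0,0],"linear":[0.44,-1,0],"gripper":1}]'
python3 - <<'E'
from h import *
s=manip.state(); im=eyes.read_camera("wrist"); cv2.imwrite("pics/w1.png",im[:,:,::-1])
import pickle;pickle.dump(s,open("w1.pkl","wb"))
print(s["ee_pos"],toolR(s)[:,0],s["time_s"])
for t in ("lid_knob","tray_handle","tray","dock"):
    for b in finder.boxes_of(t,"wrist")[:3]: print(t,round(b["p"],2),(np.array(b["bbox"])*[640,400,640,400]).round(0))
E
```

```text
time_s: 3.2
ee_pos: [0.4992, 0.0785, 0.3109]
tool_rot: [0.0, 0.999, 0.048, 0.0]
contact_force: [0.8, -0.3, 0.4]
width: 0.0918
grasp_force: 0.0
[0.4992002  0.07845469 0.31085058] [9.95454673e-01 9.52340102e-02 6.90619770e-04] 3.2
lid_knob 0.62 [178.  91. 215. 139.]
tray_handle 0.89 [167. 276. 255. 359.]
tray_handle 0.75 [167.  87. 245. 197.]
tray_handle 0.75 [ 92. 160. 149. 232.]
tray 0.94 [ 97. 160. 145. 235.]
tray 0.75 [170.  87. 245. 201.]
tray 0.71 [167. 277. 256. 358.]
dock 0.97 [315.  34. 431. 193.]
dock 0.73 [177.  92. 214. 137.]
```

View pics/w1.png

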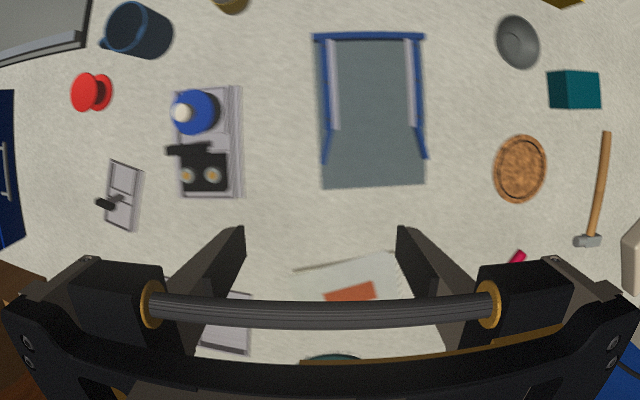

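Wrist view: dock at (370,110) with its mouth edge (323,190)-(425,182), lid knob at (182,113), handle bar at (190,150), mat at (520,169). Next I measure these and overlay the models as the close check.

```bash
cat > ov.py <<'E'
from h import *
def T(x,y,yaw,z,p):
    c,s=np.cos(yaw),np.sin(yaw);p=np.atleast_2d(p);return np.c_[x+c*p[:,0]-s*p[:,1],y+s*p[:,0]+c*p[:,1],z+p[:,2]]
def box(x0,x1,y0,y1,z): return [(x0,y0,z),(x1,y0,z),(x1,y1,z),(x0,y1,z)]
DOCK=[box(-.12,.12,-.085,.085,.008),box(-.025,.11,-.054,.054,.025),box(-.025,.11,-.0625,.0625,.025)]
TRAY=[box(-.09,.09,-.06,.06,.006),box(-.09,.09,-.048,.048,.018),box(-.007,.007,-.03,.03,.092)]
def circ(r,z,x=0): return [(x+r*np.cos(a),r*np.sin(a),z) for a in np.linspace(0,6.28,24)]
TRAY2=[circ(.034,.058,.051),circ(.013,.095,.051)]
def draw(im,pose,polys,pj,S,off,col):
    for p in polys:
        uv=(pj(T(*pose,p))+.5-off)*S
        cv2.polylines(im,[np.int32(uv.round())],True,col,1,cv2.LINE_AA)
E
python3 - <<'E'
from ov import *
import pickle;s=pickle.load(open("w1.pkl","rb"))
im=cv2.imread("pics/w1.png")
m=[wonz(p,.008,s) for p in [(323,190),(425,182)]];print("mouth",m,np.linalg.norm(m[0]-m[1]))
r=[wonz(p,.026,s) for p in [(314,34),(425,34)]];print("rear",r,np.linalg.norm(r[0]-r[1]))
print("knob",wonz((181,113),.095,s),"mat",wonz((520,169),.004,s))
h=[wonz(p,.092,s) for p in [(166,150),(211,145)]];print("handle",h,np.linalg.norm(h[0]-h[1]))
t=[wonz(p,.006,s) for p in [(242,86),(244,197)]];print("tray +- right edge",t,np.linalg.norm(t[0]-t[1]))
# refine dock by least squares on corners
from scipy.optimize import least_squares
pts=np.array([(-.12,.085,.008),(-.12,-.085,.008),(-.025,.054,.025),(-.025,-.054,.025)])
obs=np.array([(323,190),(425,182),(337,129),(413,126)])
f=lambda q:(wproj(T(*q[:3],0,pts),s)-obs).ravel()
q=least_squares(f,[.6,.03,.05]);print("dock",q.x,q.fun.round(1))
E
```

```text
mouth [array([0.45473906, 0.0701422 , 0.008     ]), array([ 0.48435617, -0.09386404,  0.008     ])] 0.16665899744876214
rear [array([0.6911079 , 0.10625716, 0.026     ]), array([ 0.71660881, -0.05901467,  0.026     ])] 0.1672276052644464
knob [0.56368991 0.26929464 0.095     ] mat [ 0.5288635  -0.28313124  0.004     ]
handle [array([0.51244448, 0.29263154, 0.092     ]), array([0.52276241, 0.22477683, 0.092     ])] 0.06863469281043844
tray +- right edge [array([0.6072799 , 0.21008297, 0.006     ]), array([0.43055325, 0.19659709, 0.006     ])] 0.17724045396808133
dock [0.58714064 0.00731057 0.16754576] [-0.6  0.   1.3  1.   2.  -0.3 -2.7 -0.6]
```

```bash
python3 -m handwheel '[{"turn":[0,0,0],"linear":[0.42,-0.91,0.55],"gripper":1},{"turn":[0,0,0],"linear":[0.42,-0.91,0.55],"gripper":1},{"turn":[0,0,0],"linear":[0.42,-0.91,0.55],"gripper":1},{"turn":[0,0,0],"linear":[0.42,-0.91,0.55],"gripper":1},{"turn":[0,0,0],"linear":[0.42,-0.91,0.55],"gripper":1},{"turn":[0,0,0],"linear":[0,0,0],"gripper":1},{"turn":[0,0,0],"linear":[0,0,0],"gripper":1}]'
python3 - <<'E'
from ov import *
import pickle
s=manip.state(); im=eyes.read_camera("wrist")[:,:,::-1].copy(); cv2.imwrite("pics/w2.png",im)
pickle.dump(s,open("w2.pkl","wb"))
print(s["ee_pos"],toolR(s)[:,0])
x0,y0,S=190,40,3
c=cv2.resize(im[y0:y0+190,x0:x0+260],None,fx=S,fy=S,interpolation=cv2.INTER_CUBIC)
pj=lambda X:wproj(X,s)
for P in (TRAY,TRAY2): draw(c,(.514,.264,.09,0),P,pj,S,np.array([x0,y0]),(0,0,255))
cv2.imwrite("pics/w2o.png",c)
E
```

```text
time_s: 4.32
ee_pos: [0.5655, 0.2643, 0.2007]
tool_rot: [0.001, 0.999, 0.047, 0.0]
contact_force: [0.2, -0.2, 0.4]
width: 0.0917
grasp_force: 0.0
[0.56554025 0.26428798 0.20069673] [ 9.95624889e-01  9.34402485e-02 -1.40171522e-05]
```

View pics/w2o.png

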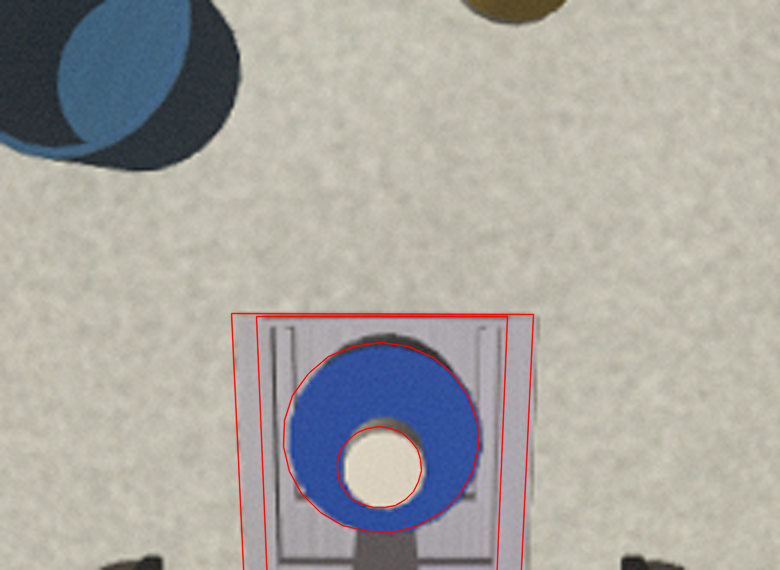

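Overlay (red) matches the loaded tray's edges and lid in the crop (knob at crop (382,468)), so the size and pose are confirmed. Descending to the knob.

```bash
python3 -m handwheel '[{"turn":[0,0,0],"linear":[-0.02,-0.09,0.8],"gripper":1},{"turn":[0,0,0],"linear":[0,0,0.8],"gripper":1},{"turn":[0,0,0],"linear":[0,0,0.8],"gripper":1},{"turn":[0,0,0],"linear":[0,0,0.54],"gripper":1},{"turn":[0,0,0],"linear":[0,0,0.4],"gripper":1},{"turn":[0,0,0],"linear":[0,0,0],"gripper":0.2},{"turn":[0,0,0],"linear":[0,0,0],"gripper":0.2},{"turn":[0,0,0],"linear":[0,0,0],"gripper":0},{"turn":[0,0,0],"linear":[0,0,0],"gripper":0},{"turn":[0,0,0],"linear":[0,0,0],"gripper":0},{"turn":[0,0,0],"linear":[0,0,0],"gripper":0}]' 20
```

```text
time_s: 5.75
ee_pos: [0.5639, 0.2699, 0.067]
tool_rot: [0.0, 0.999, 0.048, 0.0]
contact_force: [-0.2, -0.3, 0.4]
width: 0.0339
grasp_force: 0.0
```

```bash
python3 -m handwheel '[{"turn":[0,0,0],"linear":[0,0,0],"gripper":0},{"turn":[0,0,0],"linear":[0,0,0],"gripper":0},{"turn":[0,0,0],"linear":[0,0,0],"gripper":0},{"turn":[0,0,0],"linear":[0,0,0],"gripper":0}]'
```

```text
time_s: 6.25
ee_pos: [0.564, 0.2697, 0.0669]
tool_rot: [0.0, 0.999, 0.048, -0.0]
contact_force: [-0.1, -1.2, -0.7]
width: 0.0257
grasp_force: 20.0
```

```bash
python3 -m handwheel '[{"turn":[0,0,0],"linear":[0,0,-0.3],"gripper":0},{"turn":[0,0,0],"linear":[0,0,-0.5],"gripper":0},{"turn":[0,0,0],"linear":[0,0,-0.7],"gripper":0},{"turn":[0,0,0],"linear":[0,0,-0.7],"gripper":0},{"turn":[0,0,0],"linear":[-0.05,0.4,-0.3],"gripper":0},{"turn":[0,0,0],"linear":[-0.15,0.95,0],"gripper":0},{"turn":[0,0,0],"linear":[-0.15,0.95,0],"gripper":0},{"turn":[0,0,0],"linear":[-0.15,0.95,0],"gripper":0},{"turn":[0,0,0],"linear":[-0.15,0.95,0],"gripper":0},{"turn":[0,0,0],"linear":[-0.15,0.95,0],"gripper":0},{"turn":[0,0,0],"linear":[-0.15,0.95,0],"gripper":0},{"turn":[0,0,0],"linear":[-0.15,0.95,0],"gripper":0},{"turn":[0,0,0],"linear":[-0.15,0.95,0],"gripper":0},{"turn":[0,0,0],"linear":[-0.15,0.95,0],"gripper":0},{"turn":[0,0,0],"linear":[-0.15,0.95,0],"gripper":0},{"turn":[0,0,0],"linear":[-0.15,0.95,0],"gripper":0},{"turn":[0,0,0],"linear":[-0.15,0.95,0],"gripper":0},{"turn":[0,0,0],"linear":[-0.15,0.95,0],"gripper":0},{"turn":[0,0,0],"linear":[-0.12,0.6,0],"gripper":0},{"turn":[0,0,0],"linear":[-0.12,0.45,0],"gripper":0}]'
python3 - <<'E'
from h import *
s=manip.state();im=eyes.read_camera("wrist")[:,:,::-1];cv2.imwrite("pics/w3.png",im)
print(s["ee_pos"],s["width"])
for t in ("mat","lid"):
    for b in finder.boxes_of(t,"wrist")[:3]: print(t,round(b["p"],2),(np.array(b["bbox"])*[640,400,640,400]).round(0))
hsv=cv2.cvtColor(im,cv2.COLOR_BGR2HSV)
m=cv2.inRange(hsv,(5,70,60),(20,255,255));m[:,:180]=0;m[:,460:]=0;m[:100]=0
m=cv2.morphologyEx(m,cv2.MORPH_OPEN,np.ones((3,3)))
c=max(cv2.findContours(m,0,1)[0],key=cv2.contourArea).reshape(-1,2)
print(c.min(0),c.max(0))
W=np.array([wonz(p,.004,s)[:2] for p in c]);(x,y),r=cv2.minEnclosingCircle(W.astype(np.float32));print("mat",x,y,r)
E
```

```text
time_s: 8.75
ee_pos: [0.5262, -0.29, 0.167]
tool_rot: [0.0, 0.999, 0.047, -0.0]
contact_force: [0.1, -0.1, -0.2]
width: 0.0253
grasp_force: 20.0
[ 0.52621321 -0.29002686  0.16701353] 0.02529989859265203
mat 0.77 [264. 122. 382. 212.]
lid 0.86 [268. 183. 377. 282.]
lid 0.57 [  0. 111.  28. 217.]
[264 122] [380 208]
mat 0.5273438692092896 -0.2919231951236725 0.06511589884757996
```

View pics/w3.png

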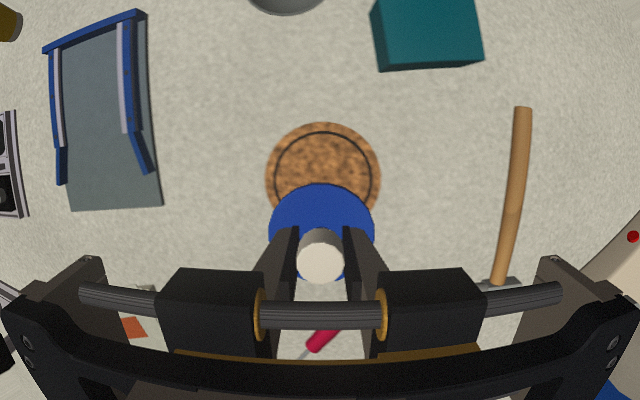

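The lid is held over the mat (mat centre measured at (0.527,-0.292), radius 65.1 mm as expected). Lowering.

```bash
python3 -m handwheel '[{"turn":[0,0,0],"linear":[0,0.05,0.8],"gripper":0},{"turn":[0,0,0],"linear":[0,0,0.9],"gripper":0},{"turn":[0,0,0],"linear":[0,0,0.9],"gripper":0},{"turn":[0,0,0],"linear":[0,0,0.5],"gripper":0},{"turn":[0,0,0],"linear":[0,0,0.25],"gripper":0},{"turn":[0,0,0],"linear":[0,0,0.13],"gripper":0},{"turn":[0,0,0],"linear":[0,0,0.05],"gripper":0},{"turn":[0,0,0],"linear":[0,0,0],"gripper":0},{"turn":[0,0,0],"linear":[0,0,0],"gripper":0}]'
```

```text
time_s: 10.02
ee_pos: [0.528, -0.2904, 0.0264]
tool_rot: [0.0, 0.999, 0.048, 0.0]
contact_force: [1.1, 0.5, -0.5]
width: 0.0255
grasp_force: 20.0
```

```bash
python3 -m handwheel '[{"turn":[0,0,0],"linear":[0,0,0.04],"gripper":0},{"turn":[0,0,0],"linear":[0,0,0.03],"gripper":0},{"turn":[0,0,0],"linear":[0,0,0],"gripper":0},{"turn":[0,0,0],"linear":[0,0,0],"gripper":0}]'
```

```text
time_s: 10.52
ee_pos: [0.5279, -0.2905, 0.0236]
tool_rot: [0.0, 0.999, 0.048, 0.0]
contact_force: [-1.0, 0.4, 4.8]
width: 0.0254
grasp_force: 20.0
```

```bash
python3 -m handwheel '[{"turn":[0,0,0],"linear":[0,0,0],"gripper":0.6},{"turn":[0,0,0],"linear":[0,0,0],"gripper":0.6},{"turn":[0,0,0],"linear":[0,0,0],"gripper":0.6},{"turn":[0,0,0],"linear":[0,0,0],"gripper":0.6},{"turn":[0,0,0],"linear":[0,0,-0.3],"gripper":0.6},{"turn":[0,0,0],"linear":[0,0,-0.7],"gripper":0.7},{"turn":[0,0,0],"linear":[0,0,-1],"gripper":0.7},{"turn":[0,0,0],"linear":[0,0,-1],"gripper":0.7},{"turn":[0,0,0],"linear":[0,0,-1],"gripper":0.7},{"turn":[0,0,0],"linear":[0,0,-1],"gripper":0.7}]'
python3 - <<'E'
from h import *
s=manip.state();print(s["q"].round(3),s["ee_pos"],toolR(s)[:,0])
im=eyes.read_camera("wrist")[:,:,::-1];cv2.imwrite("pics/w4.png",im)
hsv=cv2.cvtColor(im,cv2.COLOR_BGR2HSV)
m=cv2.inRange(hsv,(105,120,60),(125,255,255));m[:,:200]=0;m[:,440:]=0;m[:120]=0
c=max(cv2.findContours(m,0,1)[0],key=cv2.contourArea).reshape(-1,2)
W=np.array([wonz(p,.015,s)[:2] for p in c]);print("lid disc",cv2.minEnclosingCircle(W.astype(np.float32)))
E
```

```text
time_s: 11.78
ee_pos: [0.5276, -0.29, 0.2254]
tool_rot: [0.0, 0.999, 0.048, 0.0]
contact_force: [0.4, -0.1, -0.1]
width: 0.0642
grasp_force: 0.0
[ 0.754  0.413 -0.4    1.694  0.18   1.069 -1.178] [ 0.52760342 -0.29003956  0.22536108] [9.95413907e-01 9.56576920e-02 8.71763823e-04]
lid disc ((0.5268903374671936, -0.29032769799232483), 0.03344420716166496)
```

```bash
python3 -m handwheel '[{"turn":[0,0,0],"linear":[0.07,-0.985,0],"gripper":0.7},{"turn":[0,0,0],"linear":[0.07,-0.985,0],"gripper":0.7},{"turn":[0,0,0],"linear":[0.07,-0.985,0],"gripper":0.7},{"turn":[0,0,0],"linear":[0.07,-0.985,0],"gripper":0.7},{"turn":[0,0,0],"linear":[0.07,-0.985,0],"gripper":0.7},{"turn":[0,0,0],"linear":[0.07,-0.985,0],"gripper":0.7},{"turn":[0,0,0],"linear":[0.07,-0.985,0],"gripper":0.7},{"turn":[0,0,0],"linear":[0.07,-0.985,0],"gripper":0.7},{"turn":[0,0,0],"linear":[0.07,-0.985,0],"gripper":0.7},{"turn":[0,0,0],"linear":[0.07,-0.985,0],"gripper":0.7},{"turn":[0,0,0],"linear":[0.07,-0.985,0],"gripper":0.7},{"turn":[0,0,0],"linear":[0.07,-0.985,0],"gripper":0.7},{"turn":[0,0,0],"linear":[0.07,-0.985,0],"gripper":0.7},{"turn":[0,0,0],"linear":[0.07,-0.985,0],"gripper":0.7},{"turn":[0,0,-1],"linear":[0,0,0],"gripper":0.7},{"turn":[0,0,-1],"linear":[0,0,0],"gripper":0.7},{"turn":[0,0,-1],"linear":[0,0,0],"gripper":0.7},{"turn":[0,0,-1],"linear":[0,0,0],"gripper":0.7},{"turn":[0,0,-1],"linear":[0,0,0],"gripper":0.7},{"turn":[0,0,-1],"linear":[0,0,0],"gripper":0.7}]'
python3 -m handwheel '[{"turn":[0,0,-1],"linear":[0,0,0],"gripper":0.7},{"turn":[0,0,-1],"linear":[0,0,0],"gripper":0.7},{"turn":[0,0,-1],"linear":[0,0,0],"gripper":0.7},{"turn":[0,0,-1],"linear":[0,0,0],"gripper":0.7},{"turn":[0,0,-1],"linear":[0,0,0],"gripper":0.7},{"turn":[0,0,-1],"linear":[0,0,0],"gripper":0.7},{"turn":[0,0,-1],"linear":[0,0,0],"gripper":0.7},{"turn":[0,0,-1],"linear":[0,0,0],"gripper":0.7},{"turn":[0,0,-1],"linear":[0,0,0],"gripper":0.7},{"turn":[0,0,-1],"linear":[0,0,0],"gripper":0.7},{"turn":[0,0,-1],"linear":[0,0,0],"gripper":0.7},{"turn":[0,0,-1],"linear":[0,0,0],"gripper":0.7},{"turn":[0,0,0],"linear":[0,0,0],"gripper":0.7}]'
python3 - <<'E'
from ov import *
import pickle
s=manip.state(); im=eyes.read_camera("wrist")[:,:,::-1].copy(); cv2.imwrite("pics/w5.png",im)
pickle.dump(s,open("w5.pkl","wb"))
print(s["q"].round(2),s["ee_pos"],toolR(s)[:,0])
x0,y0,S=150,10,2
c=cv2.resize(im[y0:y0+280,x0:x0+400],None,fx=S,fy=S,interpolation=cv2.INTER_CUBIC)
pj=lambda X:wproj(X,s)
draw(c,(.514,.2635,.09,0),TRAY,pj,S,np.array([x0,y0]),(0,0,255))
draw(c,(.587,.0073,.1675,0),DOCK,pj,S,np.array([x0,y0]),(0,0,255))
cv2.imwrite("pics/w5o.png",c)
E
```

```text
time_s: 14.32
ee_pos: [0.514, 0.2627, 0.2236]
tool_rot: [0.0, 0.952, 0.306, 0.0]
contact_force: [0.2, 0.4, -0.4]
width: 0.0645
grasp_force: 0.0
time_s: 15.95
ee_pos: [0.514, 0.2626, 0.2233]
tool_rot: [0.0, 0.673, 0.74, 0.0]
contact_force: [-0.1, 1.1, 0.1]
width: 0.0642
grasp_force: 0.0
[ 0.18  0.53 -0.95  1.73  0.47  1.13 -0.82] [0.51402718 0.26259273 0.22334985] [-9.44492062e-02  9.95529682e-01 -1.83536323e-05]
```

View pics/w5o.png

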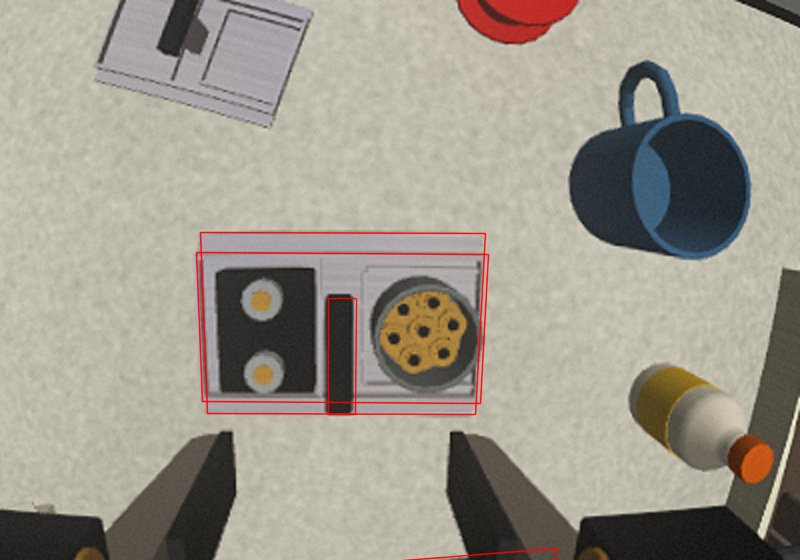

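Overlay agrees: tray edges match, handle bar at crop (340,353) about 1 mm off, tub full of grommets and die block seated. Descending to the handle.

```bash
python3 -m handwheel '[{"turn":[0,0,0],"linear":[0.02,-0.02,0.8],"gripper":0.7},{"turn":[0,0,0],"linear":[0,0,0.9],"gripper":0.7},{"turn":[0,0,0],"linear":[0,0,0.9],"gripper":0.7},{"turn":[0,0,0],"linear":[0,0,0.8],"gripper":0.7},{"turn":[0,0,0],"linear":[0,0,0.4],"gripper":0.6},{"turn":[0,0,0],"linear":[0,0,0.2],"gripper":0.5},{"turn":[0,0,0],"linear":[0,0,0],"gripper":0.3},{"turn":[0,0,0],"linear":[0,0,0],"gripper":0},{"turn":[0,0,0],"linear":[0,0,0],"gripper":0},{"turn":[0,0,0],"linear":[0,0,0],"gripper":0},{"turn":[0,0,0],"linear":[0,0,0],"gripper":0},{"turn":[0,0,0],"linear":[0,0,0],"gripper":0},{"turn":[0,0,0],"linear":[0,0,0],"gripper":0},{"turn":[0,0,0],"linear":[0,0,0],"gripper":0}]' 55
```

```text
time_s: 17.75
ee_pos: [0.5133, 0.2635, 0.0636]
tool_rot: [0.0, 0.673, 0.74, 0.0]
contact_force: [-1.8, -1.0, 5.6]
width: 0.0134
grasp_force: 55.0
```

```bash
cat > dk.py <<'E'
from ov import *
import pickle
from scipy.optimize import minimize
from scipy.ndimage import map_coordinates
s=pickle.load(open("w1.pkl","rb"))
seg=lambda a,b:np.linspace(a,b,60)
E=[(seg((-.12,-.085,.008),(-.12,.085,.008)),(-1,0,0)),(seg((-.118,.085,.008),(-.08,.085,.008)),(0,1,0)),(seg((-.118,-.085,.008),(-.08,-.085,.008)),(0,-1,0)),
 (seg((-.02,.054,.025),(.105,.054,.025)),(0,1,0)),(seg((-.02,-.054,.025),(.105,-.054,.025)),(0,-1,0))]
V={"w1":("pics/w1.png",lambda X:wproj(X,s)),"scene":("pics/scene0.png",lambda X:proj("scene",X)),"side":("pics/side0.png",lambda X:proj("side",X))}
I={k:cv2.GaussianBlur(cv2.imread(f).astype(np.float32),(0,0),.7) for k,(f,_) in V.items()}
def samp(im,uv): return np.stack([map_coordinates(im[:,:,c],[uv[:,1],uv[:,0]],order=1) for c in range(3)],1)
def score(q,ks):
    t=0
    for k in ks:
        pj=V[k][1]
        for p,n in E:
            n=np.array(n)*.003
            a=samp(I[k],pj(T(*q,0,p+n)));b=samp(I[k],pj(T(*q,0,p-n)))
            t+=np.linalg.norm((a-b).mean(0))   # mean contrast across edge
    return -t/len(ks)
if __name__=="__main__":
    for ks in (["w1"],["scene"],["side"],["w1","scene","side"]):
        best=None
        for dx in(-.004,0,.004):
            for dy in(-.004,0,.004):
                q0=np.array([.588+dx,.0075+dy,.163])
                r=minimize(score,q0,args=(ks,),method="Nelder-Mead",options=dict(initial_simplex=q0+np.vstack([[0,0,0],np.diag([.003,.003,.02])])))
                if best is None or r.fun<best.fun: best=r
        print(ks,best.x.round(4),round(best.fun,1))
        if ks==["w1"]: q=best.x
    im=cv2.imread("pics/w1.png");x0,y0,S=300,20,4
    c=cv2.resize(im[y0:y0+180,x0:x0+140],None,fx=3.3,fy=3.3,interpolation=cv2.INTER_CUBIC)
    draw(c,(*q,0),DOCK,V["w1"][1],3.3,np.array([x0,y0]),(0,0,255));cv2.imwrite("pics/dock.png",c)
E
python3 dk.py
```

```text
Traceback (most recent call last):
  File "dk.py", line 27, in <module>
    r=minimize(score,q0,args=(ks,),method="Nelder-Mead",options=dict(initial_simplex=q0+np.vstack([[0,0,0],np.diag([.003,.003,.02])])))
  File "dk.py", line 18, in score
    a=samp(I[k],pj(T(*q,0,p+n)));b=samp(I[k],pj(T(*q,0,p-n)))
                                             ~~^^^^^^^^^^^^^
  File "dk.py", line 9, in <lambda>
    V={"w1":("pics/w1.png",lambda X:wproj(X,s)),"scene":("pics/scene0.png",lambda X:proj("scene",X)),"side":("pics/side0.png",lambda X:proj("side",X))}
                                    ~~~~~^^^^^
  File "h.py", line 21, in wproj
    m=eyes.camera_model("wrist");K=m["intrinsics"];M=m["mount"]
ValueError: time passes only in moves, steps and waits
```

```bash
python3 - <<'E'
t=open("h.py").read()
t=t.replace("eyes.camera_model(","cm(").replace("def P(c)","import functools\ncm=functools.cache(lambda n: eyes.camera_model(n))\ndef P(c)",1)
open("h.py","w").write(t)
E
python3 dk.py
```

```text
['w1'] [0.5874 0.008  0.1549] -363.7
['scene'] [0.5863 0.0022 0.1833] -355.2
['side'] [0.5853 0.0107 0.172 ] -274.1
['w1', 'scene', 'side'] [0.5869 0.0059 0.1477] -273.3
```

View pics/dock.png

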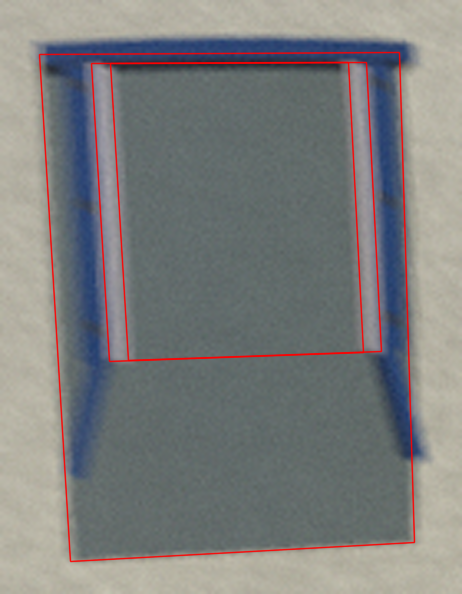

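Dock overlay fits to about 1–2 mm (lips at crop x 118 and 365, rear stop at row 63), but that picture was blurred by motion. I'll lift the tray, carry it to hover before the mouth, and re-measure from a still view.

```bash
python3 -m handwheel '[{"turn":[0,0,0],"linear":[0,0,-0.1],"gripper":0},{"turn":[0,0,0],"linear":[0,0,-0.25],"gripper":0},{"turn":[0,0,0],"linear":[0,0,-0.4],"gripper":0},{"turn":[0,0,0],"linear":[0,0,-0.4],"gripper":0},{"turn":[0,0,0],"linear":[0,0,-0.25],"gripper":0},{"turn":[0,0,0],"linear":[0,0,-0.1],"gripper":0},{"turn":[0,0,0],"linear":[-0.2,-0.06,0],"gripper":0},{"turn":[0,0,0],"linear":[-0.45,-0.15,0],"gripper":0},{"turn":[0,0,0],"linear":[-0.7,-0.23,0],"gripper":0},{"turn":[0,0,0],"linear":[-0.8,-0.27,0],"gripper":0},{"turn":[0,0,0],"linear":[-0.8,-0.27,0],"gripper":0},{"turn":[0,0,0],"linear":[-0.8,-0.27,0],"gripper":0},{"turn":[0,0,0],"linear":[-0.8,-0.27,0],"gripper":0},{"turn":[0,0,0],"linear":[-0.8,-0.27,0],"gripper":0},{"turn":[0,0,0],"linear":[-0.8,-0.27,0],"gripper":0},{"turn":[0,0,0],"linear":[-0.65,-0.24,0],"gripper":0},{"turn":[0,0,-0.2],"linear":[-0.4,-0.14,0],"gripper":0},{"turn":[0,0,-0.3],"linear":[-0.15,-0.05,0],"gripper":0},{"turn":[0,0,-0.3],"linear":[0,0,0],"gripper":0},{"turn":[0,0,0],"linear":[0,0,0],"gripper":0}]'
python3 -m handwheel '[{"turn":[0,0,0],"linear":[0,0,0],"gripper":0},{"turn":[0,0,0],"linear":[0,0,0],"gripper":0}]'
python3 - <<'E'
from ov import *
import pickle
s=manip.state(); im=eyes.read_camera("wrist")[:,:,::-1].copy(); cv2.imwrite("pics/w6.png",im)
pickle.dump(s,open("w6.pkl","wb"))
print(s["ee_pos"],toolR(s),s["contact_force"],s["wrist_torque"])
for c in ("scene","side"): cv2.imwrite(f"pics/{c}6.png",eyes.read_camera(c)[:,:,::-1])
x0,y0,S=200,0,2.4
c=cv2.resize(im[y0:y0+250,x0:x0+330],None,fx=S,fy=S,interpolation=cv2.INTER_CUBIC)
pj=lambda X:wproj(X,s);of=np.array([x0,y0])
draw(c,(.587,.0075,.1615,0),DOCK,pj,S,of,(0,0,255))
z=s["ee_pos"][2]-.0636;a=np.arctan2(*toolR(s)[[1,0],1])
draw(c,(*s["ee_pos"][:2],a,z),TRAY[:2],pj,S,of,(0,255,255));print(a,z)
cv2.imwrite("pics/w6o.png",c)
E
```

```text
time_s: 20.25
ee_pos: [0.4423, -0.0379, 0.123]
tool_rot: [-0.0, 0.646, 0.764, 0.0]
contact_force: [0.4, -0.2, -6.7]
width: 0.0136
grasp_force: 55.0
time_s: 20.5
ee_pos: [0.4422, -0.0383, 0.123]
tool_rot: [-0.0, 0.646, 0.763, 0.0]
contact_force: [0.8, 0.3, -7.2]
width: 0.0133
grasp_force: 55.0
[ 0.44221849 -0.03826825  0.12297213] [[-1.65602179e-01  9.86192637e-01  1.53471989e-05]
 [ 9.86192633e-01  1.65602177e-01  9.71255005e-05]
 [ 9.32429239e-05  3.12194890e-05 -9.99999995e-01]] [ 0.78747629  0.30408158 -7.22303787] [-0.03275603 -0.11082193  0.02899518]
0.16636858788357148 0.059372133005353975
```

View pics/w6o.png

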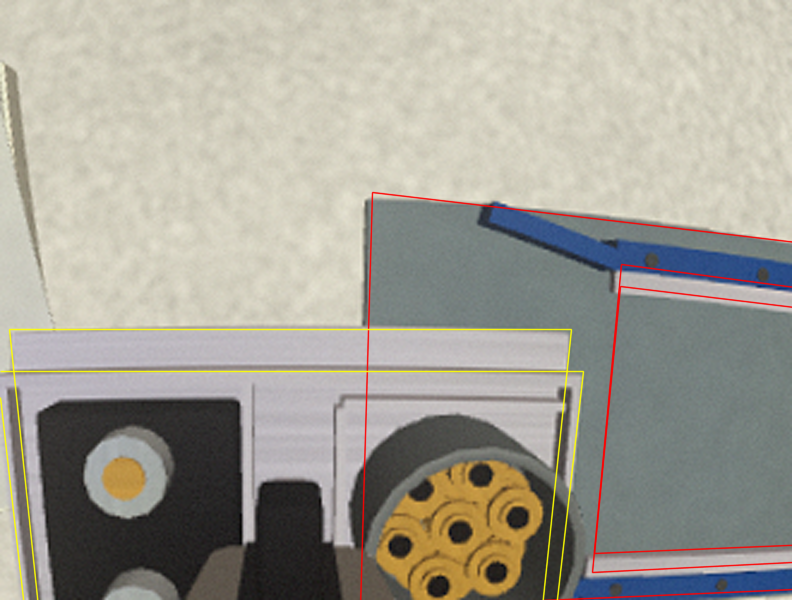

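```bash
cat > d6.py <<'E'
import dk; from dk import *
s6=pickle.load(open("w6.pkl","rb"))
dk.V["w6"]=("pics/w6.png",lambda X:wproj(X,s6))
dk.I["w6"]=cv2.GaussianBlur(cv2.imread("pics/w6.png").astype(np.float32),(0,0),.7)
dk.E[:]=[(seg((-.12,.045,.008),(-.12,.083,.008)),(-1,0,0)),(seg((-.118,.085,.008),(-.08,.085,.008)),(0,1,0)),
 (seg((-.02,.054,.025),(.05,.054,.025)),(0,1,0)),(seg((-.02,.0625,.025),(.05,.0625,.025)),(0,1,0)),
 (seg((-.015,-.054,.025),(.05,-.054,.025)),(0,-1,0)),(seg((-.015,-.0625,.025),(.05,-.0625,.025)),(0,-1,0))]
best=None
for dx in(-.004,0,.004):
  for dy in(-.004,0,.004):
    q0=np.array([.585+dx,.0065+dy,.17])
    r=minimize(score,q0,args=(["w6"],),method="Nelder-Mead",options=dict(initial_simplex=q0+np.vstack([[0,0,0],np.diag([.003,.003,.02])])))
    print(r.x.round(4),round(r.fun,1))
    if best is None or r.fun<best.fun: best=r
q=best.x
# manual corners
pts=np.array([(-.12,.085,.008),(-.025,.0625,.025),(-.025,-.0625,.025)]);obs=np.array([(366,198),(615,269),(588,575)])/2.4+[200,0]-.5
f=lambda q:(wproj(T(*q[:3],0,pts),s6)-obs).ravel()
m=least=__import__("scipy.optimize",fromlist=["x"]).least_squares(f,q);print("corner",m.x,m.fun.round(1))
im=cv2.imread("pics/w6.png");x0,y0,S=330,60,4
c=cv2.resize(im[y0:y0+150,x0:x0+200],None,fx=S,fy=S,interpolation=cv2.INTER_CUBIC)
draw(c,(*q,0),DOCK,dk.V["w6"][1],S,np.array([x0,y0]),(0,0,255));cv2.imwrite("pics/d6.png",c)
E
python3 d6.py
```

```text
[0.5827 0.0037 0.1568] -896.9
[0.5827 0.0037 0.1569] -896.9
[0.5827 0.0134 0.1736] -495.7
[0.583  0.0036 0.1618] -897.0
[0.5827 0.0037 0.1569] -896.9
[0.5827 0.0134 0.1736] -495.7
[0.583  0.0036 0.1618] -897.0
[0.6426 0.0132 0.1697] -855.3
[0.5865 0.0122 0.2253] -604.8
corner [0.58556949 0.00545433 0.16703544] [-0.1  0.   0.2 -0.3 -0.   0.4]
```

View pics/d6.png

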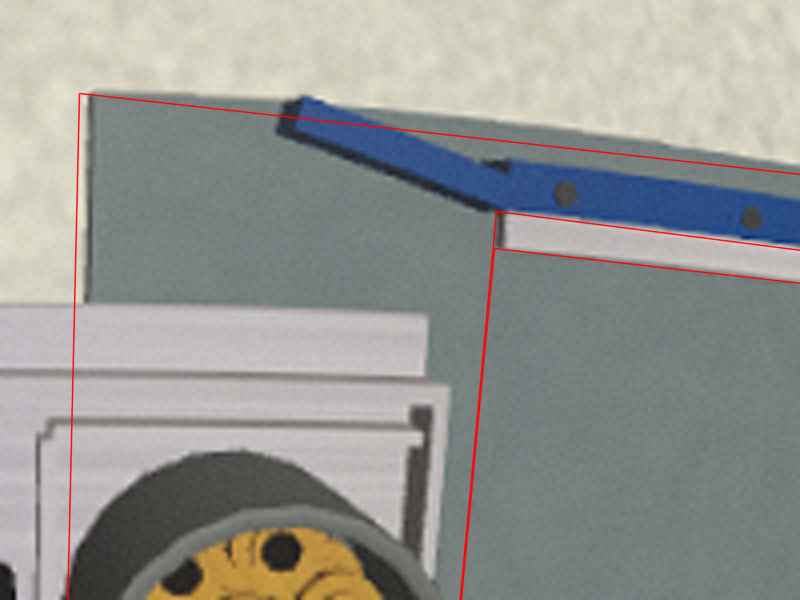

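The still view: plate corner at (88,95), lip front corner at (502,212); corner fit and contrast fit agree on the dock at about (0.585,0.005), yaw 0.165, and the tray overlay sits exactly on the held tray. Moving in line, then lowering onto the apron.

```bash
python3 -m handwheel '[{"turn":[0,0,0],"linear":[0.12,0.12,0],"gripper":0},{"turn":[0,0,0],"linear":[0.23,0.25,0],"gripper":0},{"turn":[0,0,0],"linear":[0.12,0.13,0],"gripper":0},{"turn":[0,0,0],"linear":[0,0,0.2],"gripper":0},{"turn":[0,0,0],"linear":[0,0,0.35],"gripper":0},{"turn":[0,0,0],"linear":[0,0,0.35],"gripper":0},{"turn":[0,0,0],"linear":[0,0,0.2],"gripper":0},{"turn":[0,0,0],"linear":[0,0,0.12],"gripper":0},{"turn":[0,0,0],"linear":[0,0,0],"gripper":0},{"turn":[0,0,0],"linear":[0,0,0],"gripper":0},{"turn":[0,0,0],"linear":[0,0,0],"gripper":0}]'
cat > dd.py <<'E'
from h import *
s=manip.state();R_=toolR(s);D=np.array([.5853,.0047]);c,k=np.cos(.165),np.sin(.165)
d=s["ee_pos"][:2]-D
print("dock x,y mm",(1e3*np.array([c*d[0]+k*d[1],-k*d[0]+c*d[1]])).round(1),"z",1e3*(s["ee_pos"][2]-.0636),"yaw err",np.arctan2(R_[1,1],R_[0,1])-.165)
print("F in tool",(R_.T@s["contact_force"]).round(1),"M",(R_.T@s["wrist_torque"]).round(2),s["time_s"])
E
python3 dd.py
```

```text
time_s: 22.02
ee_pos: [0.4591, -0.017, 0.0745]
tool_rot: [0.0, 0.646, 0.763, 0.0]
contact_force: [0.0, 1.3, -6.5]
width: 0.0138
grasp_force: 55.0
dock x,y mm [-128.1   -0.7] z 10.907340634143406 yaw err 0.0003668085592389292
F in tool [1.3 0.2 6.5] M [-0.09 -0.07 -0.04] 22.025
```

```bash
python3 -m handwheel '[{"turn":[0,0,0],"linear":[0.02,0.1,0.01],"gripper":0},{"turn":[0,0,0],"linear":[0,0.2,0.01],"gripper":0},{"turn":[0,0,0],"linear":[0,0.3,0],"gripper":0},{"turn":[0,0,0],"linear":[0,0.3,0],"gripper":0},{"turn":[0,0,0],"linear":[0,0.2,0],"gripper":0},{"turn":[0,0,0],"linear":[0,0.1,0],"gripper":0},{"turn":[0,0,0],"linear":[0,0,0],"gripper":0}]'; python3 dd.py
```

```text
time_s: 22.9
ee_pos: [0.506, -0.0081, 0.0732]
tool_rot: [-0.0, 0.646, 0.763, -0.0]
contact_force: [-0.4, 0.2, -8.1]
width: 0.0136
grasp_force: 55.0
dock x,y mm [-80.3   0.4] z 9.647893525729659 yaw err 0.0006001704574777333
F in tool [ 0.2 -0.3  8.1] M [-0.1   0.    0.04] 22.9
```

```bash
python3 -m handwheel '[{"turn":[0,0,0],"linear":[0,0.15,0],"gripper":0},{"turn":[0,0,0],"linear":[0,0.3,0],"gripper":0},{"turn":[0,0,0],"linear":[0,0.3,0],"gripper":0},{"turn":[0,0,0],"linear":[0,0.3,0],"gripper":0},{"turn":[0,0,0],"linear":[0,0.15,0],"gripper":0},{"turn":[0,0,0],"linear":[0,0,0],"gripper":0}]'; python3 dd.py
```

```text
time_s: 23.65
ee_pos: [0.5536, -0.0001, 0.0732]
tool_rot: [-0.0, 0.646, 0.763, 0.0]
contact_force: [-0.4, 0.5, -7.3]
width: 0.0135
grasp_force: 55.0
dock x,y mm [-32.    0.5] z 9.619114455709607 yaw err 0.0006386784051465866
F in tool [ 0.6 -0.3  7.3] M [-0.06 -0.04 -0.05] 23.65
```

```bash
python3 -m handwheel '[{"turn":[0,0,0],"linear":[0,0.15,0],"gripper":0},{"turn":[0,0,0],"linear":[0,0.3,0],"gripper":0},{"turn":[0,0,0],"linear":[0,0.3,0],"gripper":0},{"turn":[0,0,0],"linear":[0,0.2,0],"gripper":0},{"turn":[0,0,0],"linear":[0,0.15,0],"gripper":0},{"turn":[0,0,0],"linear":[0,0.07,0],"gripper":0},{"turn":[0,0,0],"linear":[0,0,0],"gripper":0}]'; python3 dd.py
```

```text
time_s: 24.52
ee_pos: [0.5994, 0.0074, 0.0733]
tool_rot: [-0.0, 0.646, 0.763, -0.0]
contact_force: [0.2, 0.5, -7.2]
width: 0.0135
grasp_force: 55.0
dock x,y mm [14.3  0.4] z 9.654254349064932 yaw err 0.000602553120794852
F in tool [0.5 0.3 7.2] M [-0.06 -0.03 -0.07] 24.525
```

```bash
python3 -m handwheel '[{"turn":[0,0,0],"linear":[0,0.05,0],"gripper":0},{"turn":[0,0,0],"linear":[0,0.05,0],"gripper":0},{"turn":[0,0,0],"linear":[0,0,0],"gripper":0},{"turn":[0,0,0],"linear":[0,0,0],"gripper":0}]'; python3 dd.py;  python3 -m handwheel '[{"turn":[0,0,0],"linear":[0,0.025,0],"gripper":0},{"turn":[0,0,0],"linear":[0,0.025,0],"gripper":0},{"turn":[0,0,0],"linear":[0,0,0],"gripper":0}]'; python3 dd.py
```

```text
time_s: 25.02
ee_pos: [0.6033, 0.008, 0.0733]
tool_rot: [-0.0, 0.646, 0.763, -0.0]
contact_force: [-0.1, -0.2, -7.7]
width: 0.0136
grasp_force: 55.0
dock x,y mm [18.3  0.3] z 9.744744516223856 yaw err 0.0004767760815168609
F in tool [-0.2 -0.2  7.7] M [-0.09 -0.1  -0.1 ] 25.025
time_s: 25.4
ee_pos: [0.6049, 0.0083, 0.0732]
tool_rot: [-0.0, 0.646, 0.763, -0.0]
contact_force: [-2.1, -0.3, -6.6]
width: 0.0139
grasp_force: 55.0
dock x,y mm [20.   0.3] z 9.595254215843244 yaw err 0.00032078288112843967
F in tool [ 0.1 -2.1  6.6] M [ 0.33 -0.02  0.08] 25.4
```

```bash
python3 -m handwheel '[{"turn":[0,0,0],"linear":[0,0.02,0],"gripper":0},{"turn":[0,0,0],"linear":[0,0,0],"gripper":0},{"turn":[0,0,0],"linear":[0,0,0.025],"gripper":0},{"turn":[0,0,0],"linear":[0,0,0.02],"gripper":0},{"turn":[0,0,0],"linear":[0,0,0],"gripper":0},{"turn":[0,0,0],"linear":[0,0,0],"gripper":0}]'; python3 dd.py
```

```text
time_s: 26.15
ee_pos: [0.6051, 0.0083, 0.0718]
tool_rot: [-0.001, 0.646, 0.763, -0.001]
contact_force: [-6.2, -0.2, -1.0]
width: 0.0139
grasp_force: 55.0
dock x,y mm [20.2  0.3] z 8.228896333226709 yaw err 0.0001593944819426596
F in tool [ 0.8 -6.1  1. ] M [1.5  0.1  0.21] 26.15
```

```bash
python3 -m handwheel '[{"turn":[0,0,0],"linear":[0,0,0.01],"gripper":0},{"turn":[0,0,0],"linear":[0,0,0],"gripper":0.1},{"turn":[0,0,0],"linear":[0,0,0],"gripper":0.4},{"turn":[0,0,0],"linear":[0,0,0],"gripper":0.4},{"turn":[0,0,0],"linear":[0,0,0],"gripper":0.4},{"turn":[0,0,0],"linear":[0,0,0],"gripper":0.4},{"turn":[0,0,0],"linear":[0,0,-0.2],"gripper":0.4},{"turn":[0,0,0],"linear":[0,0,-0.5],"gripper":0.4},{"turn":[0,0,0],"linear":[0,0,-0.8],"gripper":0.4},{"turn":[0,0,0],"linear":[0,0,-1],"gripper":0.4},{"turn":[0,0,0],"linear":[0,0,-1],"gripper":0.4},{"turn":[0,0,0],"linear":[0,0,0],"gripper":0.4},{"turn":[0,0,0],"linear":[0,0,0],"gripper":0.4}]'
python3 - <<'E'
from ov import *
s=manip.state(); im=eyes.read_camera("wrist")[:,:,::-1].copy(); cv2.imwrite("pics/w7.png",im)
sc=eyes.read_camera("scene")[:,:,::-1];cv2.imwrite("pics/scene7.png",sc)
x0,y0,S=190,40,1.5
c=cv2.resize(im[y0:y0+240,x0:x0+260],None,fx=S,fy=S,interpolation=cv2.INTER_CUBIC)
pj=lambda X:wproj(X,s);of=np.array([x0,y0])
q=(.5853,.0047,.165)
t=T(*q,0,[(.02,0,.008)])[0]
draw(c,(t[0],t[1],.165,.008),TRAY,pj,S,of,(0,255,255));
draw(c,(*q,0),DOCK,pj,S,of,(0,0,255))
o=np.zeros((360,790,3),np.uint8);o[:,:390]=c;o[:,400:]=cv2.resize(sc[150:350,200:417],(390,360));cv2.imwrite("pics/w7o.png",o)
E
```

```text
time_s: 27.78
ee_pos: [0.606, 0.0082, 0.2115]
tool_rot: [0.0, 0.646, 0.763, -0.0]
contact_force: [-0.9, -0.0, 0.9]
width: 0.0367
grasp_force: 0.0
```

View pics/w7o.png

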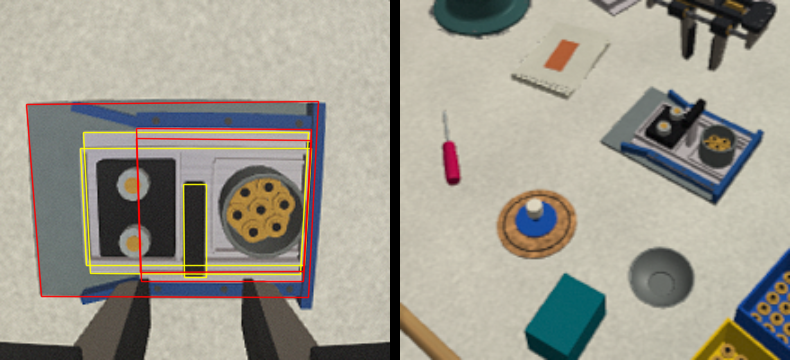

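Final picture: the tray sits under both lips against the rear stop (wrist crop, right edge at x≈307), with the tub and dies upright. The lid stands knob up mid-mat at (536,220), and the robot is clear.

```bash
python3 -c "
from rig import order
print(order.finish_job())"
```

```text
the job is handed in; nothing more can be done
None
```

I put the lid knob up in the middle of the cork mat and slid the tray home against the dock's rear stop; the tub and die block are upright in it, and I handed the job in at about 28 s of robot time (no verdict was returned).

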